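# Close the open solvent bottle

### The arm

A 7-joint arm with a two-finger parallel gripper is mounted at the origin on a cart in front of the work surface, level with it; the furniture and walls round the work are solid. World frame = base frame: x ahead of the robot, y to its left, z up, the work surface at z = 0. Lengths are in m, angles in rad, forces in N, time in s.
With the tool pointing down it reaches from about 0.425 to 0.875 m from the base axis. Payload 4.7 kg.
Tool frame: the origin (TCP) lies on the centre line of the jaws, within the pads' length; the fingertips stand ahead of it and the grasp point (between the pads) lies 2 mm behind it (nose_length is the z of the fingertips in the tool frame, in m); z points along the fingers, y is the line along which they close (so a half turn about z gives the same grasp; the last joint's range is limited). The gripper opens to 87 mm and grips with 3 to 60 N. Pads are 19 mm wide; open, the fingers measure 117 mm over their backs; the gripper's body (75 mm by 190 mm) begins 51 mm behind the grasp point.
Start: joints at [-1.242, 0.321, -0.07, 1.45, 0.023, 1.371, -0.057], TCP at [0.201, 0.618, 0.24] pointing down, gripper open.
Joint ranges: [-2.86, 2.86], [-0.3, 2.09], [-1.38, 1.24], [0.06, 2.45], [-1.56, 4.7], [0.09, 2.05], [-2.69, 2.69]. Speed limits (rad/s): [2.57, 2.57, 3.14, 3.14, 3.14, 3.14, 3.14].

### API

Orientations are given as a rotation vector (axis times angle).
In Python, from bench import * gives the robot as it stands.
- The arm moves only by the tool send_rows, never from a script. Its arguments are lists of equal length, an entry for each row: "xyz": the shift along the tool's x, y, z in mm, a list of three; "dr": the turn, a rotation vector about the tool's x, y, z in rad, a list of three. A call has exactly 10 rows; each row is the pose to reach, as a shift and turn from the pose commanded when the call began, along the tool's axes at that moment; what a row does not reach only later rows make up. A row lasts 1/12 s, in which the tool goes at most 41.7 mm and 7.16 degrees, less where a joint would pass 70% of its speed; a pose out of reach is approached as far as the arm can. A call with a gripper value outside its range is refused whole. "jaw" is the finger opening in mm, from 0 to 87, set as the call begins (left out, the last holds). The fingers move at their own pace and stop on an object; "grip_force" is the grip in N (left out, the last holds). Time passes only in rows, so rows that repeat a pose let the fingers close, or fill a call up. It gives the time, the measured TCP pose, the force, the opening and the grip force at its end, in the units of the state.
- get_state(): the state, without advancing time (a new reading comes with each control period).
- get_image(name): name is "scene" or "top" or "wrist"; returns the picture (420x560x3 uint8, red, green, blue); there is no depth.
- calibration(name): a dict with "vfov" (degrees; the focal length in pixels is half the picture's height over the tangent of half this angle, whatever the lens; pixels are square), "cx", "cy" (the principal point, pixels), "rvec" (rotation vector, rad) and "tvec" (3), from world to camera coordinates, as OpenCV has them; the wrist camera has in their place "hand_eye" (4x4, takes a point from camera to tool coordinates, whose origin is the TCP and whose axes are the flange's). Camera axes: x right, y down, z forward; pixel columns grow to the right and rows downward; lengths in m; the calibration is good to about 2 mm. A picture is of the moment at which its call begins: read the wrist's pose just before it. calibration takes no time and is no camera call.
- close_job(): hands the job in; it is judged then, once.
The state is a dict: "time": time; "joint_positions": joint angles; "qd": joint speeds; "joint_torque": joint torques, N m; "position": TCP position; "tool_rot": TCP orientation; "ft_force": force on the tool from outside, world axes, zero at the start; "torque": the same for the moment, N m; "grip_width": opening from 0.0 (shut) to 1.0 (fully open); "grip_force": force on a finger pad.
Only numpy, scipy, OpenCV 4.12 (cv2) and the standard library are available. Lean on these libraries where they do the work, as an engineer would, in place of code of your own. Each camera call takes 0.05 s, during which the arm holds its last target. There are 200 camera calls.

### The job

One of the three white solvent bottles standing close in front of you has been left with its flip cap standing open. Press that cap gently shut with the fingertips, leaving the bottle standing where it is, then draw the hand clear. Do not grip or lift anything, and leave the other bottles and everything else on the table alone.

Things in the scene. Friction and masses are not known exactly. Their poses are not given: they have to be found in the camera images.
- open_bottle: The solvent bottle whose flip cap is open: white, oval, 66 mm along its own x, 91 mm along its own y, shoulders up to a narrow neck, 242 mm tall with the cap shut, about 0.65 to 0.95 kg, loose and upright on the table. Origin at the centre of its underside, own z up; yaw and place vary. Tall and easily tipped: push down, not sideways.
- open_bottle_flip (a joint): Flip cap of the open bottle: a smooth, slippery disc 32 mm across, 8 mm thick, with a 4 mm thumb tab opposite the hinge. 0 = shut (disc level on the neck), grows as it opens, in rad; begins at about 0.6 to 1.0, leaning over the neck, so that a push straight down closes it. Light hinge friction (0.01 N m), no spring: it stays where it is left.
- cap_seat (a point): Fixed to the bottle, on its axis, 242 mm above its underside: where the centre of the cap's top face lies once the cap is shut.
- cap_hinge (a point): Fixed to the bottle: the cap's hinge line, 16 mm to the bottle's own +x of its axis and 234 mm up; the hinge runs along the bottle's own y. The free edge with the tab is 35 mm from it and comes down on the -x side; at 1.0 rad that edge stands about 29 mm above the hinge and 19 mm to -x of it.
- shut_bottle_1: Bystander bottle. The same kind of bottle as the open one (66 x 91 x 242 mm); its cap is already shut. Origin at the centre of its underside.
- shut_bottle_2: Bystander bottle. The same kind of bottle as the open one (66 x 91 x 242 mm); its cap is already shut. Origin at the centre of its underside.
- cup: Clear plastic cup, 76 mm wide, 97 mm tall. A bystander, loose; origin at the centre of its underside.
- jar: Paint jar with a screw lid, 63 mm wide, 66 mm tall. A bystander, loose; origin at the centre of its underside.
- tape: Roll of masking tape lying flat, 100 mm across, 25 mm tall. A bystander, loose; origin at the centre of its underside.
- brush: Flat bristle brush, 225 mm long, 38 mm wide, 20 mm tall. A bystander, loose; origin at the centre of its underside.
- tube: Paint tube, 134 mm long, 33 mm wide, 24 mm tall. A bystander, loose; origin at the centre of its underside.
Not all that is in view belongs to the job. Leave any yellow look-alike of the open_bottle alone.

How it is judged:
By the outcome, as a careful person would: the job done as asked, in the order asked, and still so for the second after the job is handed in, with the robot touching nothing.
It also fails if it takes over 29 s, if anything falls off the work surface, if the arm or the gripper's body presses on something with over 40 N, if the wrist force passes 120 N, or if a joint passes its speed limit or range.

## Working session

There is one attempt and no reset: what is moved stays moved. The work goes in short steps, Python scripts to look and compute and a tool call to move; the robot and the scene stay as the last step left them, time stands still between calls to the robot, and variables do not carry over. Pictures are saved under pics/ and viewed, at most 10 in all, crops included, and the job is handed in when it is done.

Besides the shell and the picture viewer there is one more tool, called after "Emit:" as name(argument=value, ...) on one line, values as JSON. send_rows: Moves the arm, as the interface text tells. Its arguments: {"type":"object","properties":{"xyz":{"type":"array"},"dr":{"type":"array"},"jaw":{"type":"number"},"grip_force":{"type":"number"}},"required":["xyz","dr"]}

```bash
mkdir -p pics; ls
python3 - <<'E'
from bench import *
import cv2,numpy as np
s=get_state();print(s['time'],s['position'],s['tool_rot'])
a=get_image("scene");b=get_image("top")
for n,i in(("scene",a),("top",b)):
    cv2.imwrite(f"pics/{n}0.png",cv2.cvtColor(i,cv2.COLOR_RGB2BGR));print(calibration(n))
print(calibration("wrist"))
import bench;print([x for x in dir(bench) if x[0]!='_'])
try: print(nose_length)
except Exception as e: print(e)
E
```

```text
pics
0.0 [0.2011448  0.61754025 0.23846976] [-4.92374866e-01 -3.10259931e+00  2.99281302e-03]
{'vfov': 43.81031209237898, 'cx': 276.3473382557327, 'cy': 209.71079943200792, 'rvec': array([ 2.14016902, -0.72599903,  0.36488053]), 'tvec': array([-0.37869947,  0.31861615,  1.4067505 ])}
{'vfov': 42.67737339730052, 'cx': 277.10365030843684, 'cy': 198.11874466991978, 'rvec': array([ 1.41773124, -2.35329833,  0.70793208]), 'tvec': array([0.29334083, 0.4508103 , 1.55960815])}
{'vfov': 67.96308337419417, 'cx': 281.3996584759913, 'cy': 208.79624728726986, 'hand_eye': array([[-1.11782050e-04, -9.70432006e-01, -2.41374622e-01,
         6.50738354e-02],
       [ 9.99999954e-01, -4.07836433e-05, -2.99137876e-04,
        -3.72909935e-04],
       [ 2.80448832e-04, -2.41374645e-01,  9.70431967e-01,
        -1.44987390e-01],
       [ 0.00000000e+00,  0.00000000e+00,  0.00000000e+00,
         1.00000000e+00]])}
['MotionError', 'calibration', 'close_job', 'get_image', 'get_state', 'nose_length']
0.017
```

View pics/scene0.png

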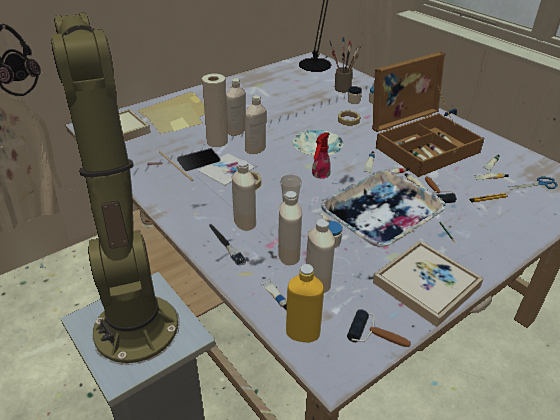

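View pics/top0.png

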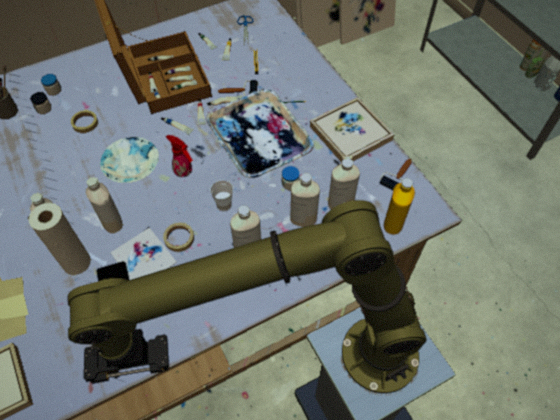

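The scene view shows three white bottles near, with caps at about (243,165), (291,198) and (320,226). The yellow look-alike's cap is at (306,272), and two far white bottles are at (236,85) and (256,100). In the top view the same three caps are at (245,213), (305,181) and (347,163). I'll check them close up in one composite crop.

```bash
cat > h.py <<'E'
from bench import *
import cv2,numpy as np
from scipy.spatial.transform import Rotation as R
def cam(n,state=None):
    c=calibration(n);f=210/np.tan(np.radians(c['vfov']/2))
    K=np.array([[f,0,c['cx']],[0,f,c['cy']],[0,0,1]])
    if n!='wrist':
        M=R.from_rotvec(c['rvec']).as_matrix();t=c['tvec']
    else:
        T=np.eye(4);T[:3,:3]=R.from_rotvec(state['tool_rot']).as_matrix();T[:3,3]=state['position']
        W=np.linalg.inv(T@c['hand_eye']);M,t=W[:3,:3],W[:3,3]
    return K,M,t
def proj(C,p):
    K,M,t=C;q=K@(M@np.asarray(p)+t);return q[:2]/q[2]
def onplane(C,uv,z):
    K,M,t=C;d=M.T@np.linalg.inv(K)@[*uv,1];o=-M.T@t;return o+d*(z-o[2])/d[2]
def tri(C1,a,C2,b):
    P=[C[0]@np.c_[C[1],C[2]] for C in(C1,C2)]
    X=cv2.triangulatePoints(P[0],P[1],np.array(a,float),np.array(b,float)).ravel();return X[:3]/X[3]
E
python3 - <<'E'
from h import *
S,T=cam('scene'),cam('top')
for a,b in(((243,163),(245,211)),((291,196),(305,179)),((320,223),(347,161))):
    print(tri(S,a,T,b).round(3),onplane(S,a,.242).round(3),onplane(T,b,.242).round(3))
s=cv2.imread('pics/scene0.png');t=cv2.imread('pics/top0.png')
def crop(i,u,v): return cv2.resize(i[v-22:v+23,u-22:u+23],(260,260),interpolation=cv2.INTER_CUBIC)
cv2.imwrite('pics/crop0.png',np.vstack([np.hstack([crop(s,*p) for p in((243,170),(291,203),(320,230))]),np.hstack([crop(t,*p) for p in((245,217),(305,186),(347,168))])]))
E
```

```text
[0.483 0.182 0.242] [0.488 0.184 0.242] [0.478 0.183 0.242]
[ 0.504 -0.03   0.233] [ 0.499 -0.038  0.242] [ 0.495 -0.025  0.242]
[ 0.493 -0.173  0.238] [ 0.485 -0.178  0.242] [ 0.494 -0.172  0.242]
```

View pics/crop0.png

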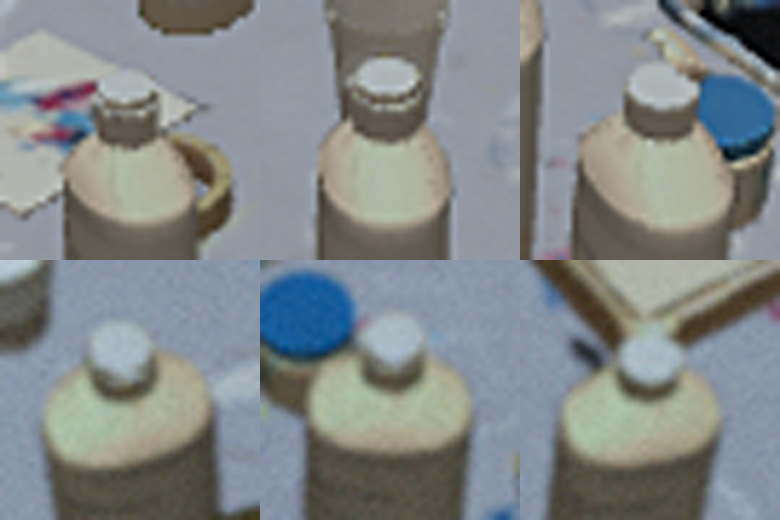

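The crop doesn't settle it. The middle bottle looks most odd in the scene view. I'll bring the wrist camera above the three bottles, raised, with the jaws closing on the way.

Emit:
send_rows(xyz=[[-24, -26, -18], [-48, -52, -36], [-72, -78, -54], [-96, -104, -72], [-120, -130, -90], [-144, -156, -108], [-168, -182, -126], [-192, -208, -144], [-216, -234, -162], [-240, -260, -180]], dr=[[0, 0, 0], [0, 0, 0], [0, 0, 0], [0, 0, 0], [0, 0, 0], [0, 0, 0], [0, 0, 0], [0, 0, 0], [0, 0, 0], [0, 0, 0]], jaw=0)

```text
time: 0.93
position: [0.3492, 0.2946, 0.4202]
tool_rot: [-0.492, -3.103, -0.0]
ft_force: [1.4, 0.5, 0.8]
grip_width: 0.325
grip_force: 0.0
```

Emit:
send_rows(xyz=[[-25, -27, 0], [-50, -54, 0], [-75, -81, 0], [-100, -108, 0], [-125, -135, 0], [-150, -162, 0], [-175, -189, 0], [-198, -215, 0], [-198, -215, 0], [-198, -215, 0]], dr=[[0, 0, 0], [0, 0, 0], [0, 0, 0], [0, 0, 0], [0, 0, 0], [0, 0, 0], [0, 0, 0], [0, 0, 0], [0, 0, 0], [0, 0, 0]])

```text
time: 1.77
position: [0.4709, 0.0286, 0.4193]
tool_rot: [-0.5, -3.101, -0.0]
ft_force: [-0.8, 0.4, 0.4]
grip_width: 0.006
grip_force: 0.0
```

Run:
```python
from h import *
s=get_state();print(s['time'],s['position'],s['tool_rot'],s['grip_width'])
i=cv2.cvtColor(get_image('wrist'),cv2.COLOR_RGB2BGR);cv2.imwrite('pics/w1.png',i)
W=cam('wrist',s)
for p in((.483,.182,.242),(.504,-.03,.242),(.493,-.173,.242)):print(proj(W,p))
```

```text
1.7667 [0.47086252 0.02861613 0.41933637] [-5.00156295e-01 -3.10098588e+00 -2.19578518e-04] 0.006002476500207033
[427.48273605 159.88011911]
[240.45146355 239.77565827]
[117.12761403 268.95638168]
```

View pics/w1.png

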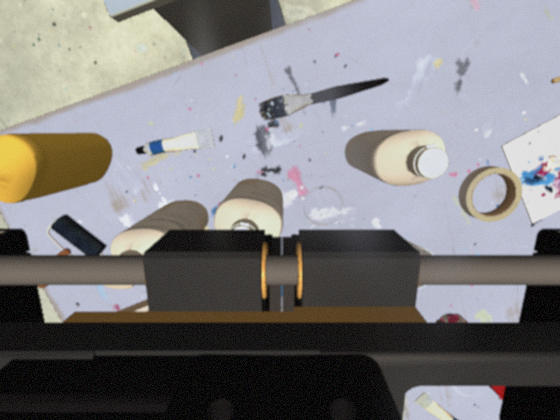

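The wrist view shows the left bottle's cap at (430,161) as a full level disc, so it is shut. The middle bottle at (245,228) shows a ring-like edge at the cap, but the gripper hides it and also the right one. I'll move further out and right to see both.

Emit:
send_rows(xyz=[[-30, -19, 0], [-60, -38, 0], [-90, -57, 0], [-120, -76, 0], [-120, -76, 0], [-120, -76, 0], [-120, -76, 0], [-120, -76, 0], [-120, -76, 0], [-120, -76, 0]], dr=[[0, 0, 0], [0, 0, 0], [0, 0, 0], [0, 0, 0], [0, 0, 0], [0, 0, 0], [0, 0, 0], [0, 0, 0], [0, 0, 0], [0, 0, 0]])

```text
time: 2.65
position: [0.5609, -0.0773, 0.42]
tool_rot: [0.489, 3.103, 0.002]
ft_force: [0.4, -0.1, -0.9]
grip_width: 0.008
grip_force: 0.0
```

Run:
```python
from h import *
s=get_state();print(s['time'],s['position'],s['tool_rot'],s['grip_width'])
i=cv2.cvtColor(get_image('wrist'),cv2.COLOR_RGB2BGR);cv2.imwrite('pics/w2.png',i)
np.save('s2.npy',np.r_[s['position'],s['tool_rot']])
W=cam('wrist',s)
for p in((.483,.182,.242),(.504,-.03,.242),(.493,-.173,.242)):print(proj(W,p))
cv2.imwrite('pics/w2c.png',cv2.resize(i[0:235,20:333],(796,598),interpolation=cv2.INTER_CUBIC))
```

```text
2.65 [ 0.56093367 -0.07726438  0.42004152] [4.88541326e-01 3.10268623e+00 2.45451242e-03] 0.007898159256846171
[519.046799    33.69252039]
[308.95997707 127.49674063]
[172.71653557 161.13877031]
```

View pics/w2.png

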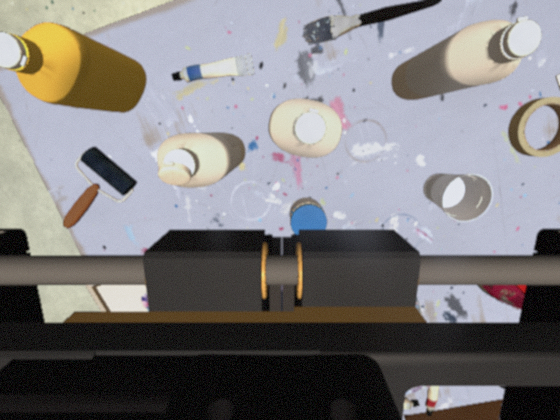

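Candidates: left (520,40) and middle (310,127) are clean round discs, so shut. The right one at (178,165) shows a neck circle plus a second ellipse. The yellow look-alike is at (12,50). I'll crop in on the right one.

Run:
```python
from h import *
i=cv2.imread('pics/w2.png');cv2.imwrite('pics/w2d.png',np.hstack([cv2.resize(i[110:210,u:u+66],(396,600),interpolation=cv2.INTER_CUBIC) for u in(145,277)]))
```

```text
(no output)
```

View pics/w2d.png

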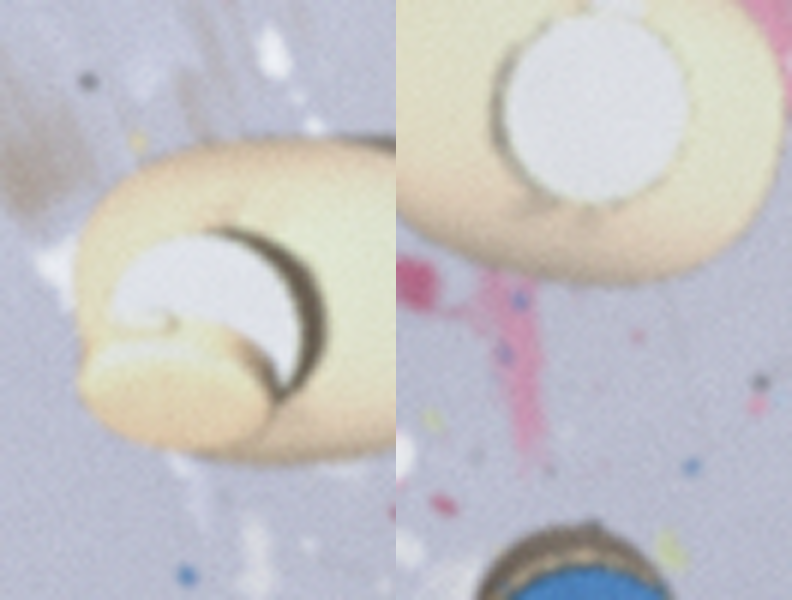

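The right bottle is the open one. Its neck disc is at crop (206,330), i.e. pixel (179.3,165). The tilted cap covers the neck's far side, with the tab tip at pixel (172.5,163) and the cap's top-face centre at about (175,174.5), so the hinge is on the side away from the robot. I'll solve for neck, yaw and angle.

Run:
```python
from h import *
from scipy.optimize import least_squares
a=np.load('s2.npy');s=dict(position=a[:3],tool_rot=a[3:]);W=cam('wrist',s)
print('cam',-W[1].T@W[2])
n=onplane(W,(179.3,165),.234);print('neck',n.round(4),[onplane(W,(179.3+d,165),.234).round(4) for d in(15.7,)])
def pt(l,psi,th):
    c,q=np.cos(th),np.sin(th);x=.016+c*l[0]+q*l[2];z=.234-q*l[0]+c*l[2]
    return np.array([n[0]+x*np.cos(psi)-l[1]*np.sin(psi),n[1]+x*np.sin(psi)+l[1]*np.cos(psi),z])
f=lambda p:np.r_[proj(W,pt((-.035,0,.004),*p))-(172.5,163),proj(W,pt((-.016,0,.008),*p))-(174.7,174.7)]
for p0 in(-.8,0,.8):
    r=least_squares(f,(p0,.8));print(r.x,r.cost,r.fun.round(1))
psi,th=r.x
print('tab',pt((-.035,0,.004),psi,th),'seat',pt((-.016,0,.008),psi,0))
print('tool axes',R.from_rotvec(a[3:]).as_matrix().round(3))
```

```text
cam [ 0.49875963 -0.05783104  0.56500098]
neck [ 0.4987 -0.1708  0.234 ] [array([ 0.5039, -0.155 ,  0.234 ])]
[-0.47629218  0.76383006] 5.3662256545715135 [-1.5 -1.7 -1.5  1.8]
[-0.47627989  0.76383246] 5.366225652311436 [-1.5 -1.7 -1.5  1.8]
[-0.47627842  0.76383277] 5.366225653571993 [-1.5 -1.7 -1.5  1.8]
tab [ 0.49296349 -0.1678182   0.26109807] seat [ 0.49874887 -0.17080282  0.242     ]
tool axes [[-0.952  0.307  0.001]
 [ 0.307  0.952  0.001]
 [-0.     0.002 -1.   ]]
```

The fit is consistent: neck at (0.499,−0.171), which triangulation puts within 6 mm, yaw about −0.48, opening about 0.76 rad. Next I'll go above the free half of the cap, with the fingertips about 2 cm clear of it.

Emit:
send_rows(xyz=[[13, -35, 0], [26, -70, 0], [40, -106, 0], [40, -106, 30], [40, -106, 60], [40, -106, 90], [40, -106, 120], [40, -106, 120], [40, -106, 120], [40, -106, 120]], dr=[[0, 0, 0], [0, 0, 0], [0, 0, 0], [0, 0, 0], [0, 0, 0], [0, 0, 0], [0, 0, 0], [0, 0, 0], [0, 0, 0], [0, 0, 0]])

```text
time: 3.53
position: [0.4912, -0.1671, 0.3015]
tool_rot: [0.491, 3.1, 0.0]
ft_force: [-0.2, -0.5, 1.5]
grip_width: 0.005
grip_force: 0.0
```

Run:
```python
from h import *
s=get_state();print(s['time'],s['position'],s['tool_rot'],s['ft_force'])
o=[]
for n in('scene','wrist'):
    i=cv2.cvtColor(get_image(n),cv2.COLOR_RGB2BGR);cv2.imwrite(f'pics/{n}3.png',i)
    C=cam(n,s);print(n,proj(C,(.4987,-.1708,.242)),proj(C,s['position']+np.array([0,0,-.017])))
    u,v=(320,215) if n=='scene' else (280,210)
    w=50 if n=='scene' else 150
    o.append(cv2.resize(i[v-w:v+w,u-w:u+w],(400,400),interpolation=cv2.INTER_CUBIC))
cv2.imwrite('pics/c3.png',np.hstack(o))
```

```text
3.5333 [ 0.49124339 -0.16708769  0.30153327] [4.91350483e-01 3.10027491e+00 4.20022324e-04] [-0.16686018 -0.53530122  1.49332545]
scene [322.16661637 219.67729246] [320.10286348 207.43658314]
wrist [280.20801456 239.97120727] [282.14546359 252.06177812]
```

View pics/c3.png

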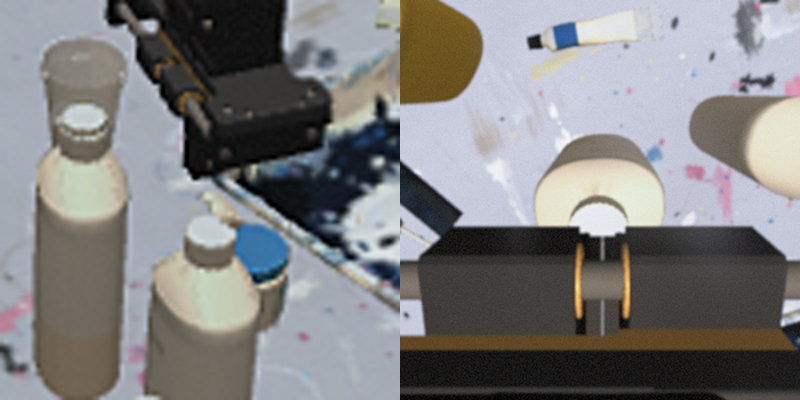

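Run:
```python
from h import *
s=get_state();T=R.from_rotvec(s['tool_rot']).as_matrix();S=cam('scene');W=cam('wrist',s)
cs=lambda p:((proj(S,p)-(270,165))*4).round();cw=lambda p:((proj(W,p)-(130,60))*4/3).round()
for l in([0,0,17],[9.5,15,17],[9.5,-15,17],[-9.5,15,17],[-9.5,-15,17],[0,0,-53],[37,95,-53],[37,-95,-53],[-37,95,-53],[-37,-95,-53],[95,37,-53],[95,-37,-53],[-95,37,-53],[-95,-37,-53]):
    p=s['position']+T@np.array(l)/1000;print(l,cs(p),cw(p))
i=cv2.imread('pics/scene3.png');cv2.imwrite('pics/s3.png',cv2.resize(i[100:260,230:440],(788,600),interpolation=cv2.INTER_CUBIC))
```

```text
[0, 0, 17] [201. 169.] [203. 256.]
[9.5, 15, 17] [179. 159.] [239. 235.]
[9.5, -15, 17] [197. 186.] [166. 235.]
[-9.5, 15, 17] [205. 153.] [238. 277.]
[-9.5, -15, 17] [224. 180.] [167. 277.]
[0, 0, -53] [208.  82.] [203. 360.]
[37, 95, -53] [99. 14.] [615. 220.]
[37, -95, -53] [214. 182.] [-207.  220.]
[-37, 95, -53] [201.  -6.] [550. 479.]
[-37, -95, -53] [327. 156.] [-143.  479.]
[95, 37, -53] [47. 79.] [391. -61.]
[95, -37, -53] [ 88. 145.] [ 17. -61.]
[-95, 37, -53] [317.  24.] [323. 631.]
[-95, -37, -53] [369.  85.] [ 83. 631.]
```

View pics/s3.png

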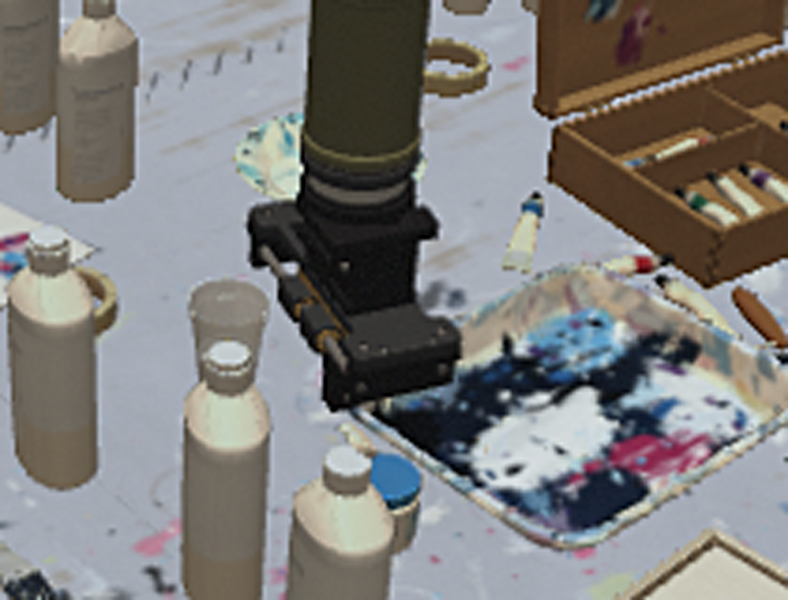

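The block seen in the scene view is the end of the gripper's body. Its projected corners match, and its underside is 7 cm above the fingertips, so the fingertips are over the cap as intended. Now a slow straight descent to about 3 mm above shut.

Emit:
send_rows(xyz=[[0, 0, 8], [0, 0, 14], [0, 0, 18], [0, 0, 21], [0, 0, 24], [0, 0, 27], [0, 0, 30], [0, 0, 33], [0, 0, 36], [0, 0, 38]], dr=[[0, 0, 0], [0, 0, 0], [0, 0, 0], [0, 0, 0], [0, 0, 0], [0, 0, 0], [0, 0, 0], [0, 0, 0], [0, 0, 0], [0, 0, 0]])

```text
time: 4.47
position: [0.4903, -0.167, 0.2611]
tool_rot: [-0.492, -3.103, -0.0]
ft_force: [-0.2, 0.2, 0.3]
grip_width: 0.005
grip_force: 0.1
```

Emit:
send_rows(xyz=[[0, 0, 0.5], [0, 0, 1], [0, 0, 1.5], [0, 0, 2], [0, 0, 2.5], [0, 0, 2.5], [0, 0, 2.5], [0, 0, 2.5], [0, 0, 2.5], [0, 0, 2.5]], dr=[[0, 0, 0], [0, 0, 0], [0, 0, 0], [0, 0, 0], [0, 0, 0], [0, 0, 0], [0, 0, 0], [0, 0, 0], [0, 0, 0], [0, 0, 0]])

```text
time: 5.3
position: [0.4908, -0.1671, 0.2599]
tool_rot: [0.492, 3.101, 0.001]
ft_force: [-0.6, -0.7, 4.5]
grip_width: 0.004
grip_force: 2.8
```

There is a 4.5 N upward force at a tip height of about 0.243, which is seat height. I'll press about 1 mm more to seat it firmly.

Emit:
send_rows(xyz=[[0, 0, 0.3], [0, 0, 0.6], [0, 0, 0.9], [0, 0, 1.2], [0, 0, 1.2], [0, 0, 1.2], [0, 0, 1.2], [0, 0, 1.2], [0, 0, 1.2], [0, 0, 1.2]], dr=[[0, 0, 0], [0, 0, 0], [0, 0, 0], [0, 0, 0], [0, 0, 0], [0, 0, 0], [0, 0, 0], [0, 0, 0], [0, 0, 0], [0, 0, 0]])

```text
time: 6.13
position: [0.4915, -0.1673, 0.2598]
tool_rot: [0.492, 3.1, 0.001]
ft_force: [-1.4, 0.2, 10.6]
grip_width: 0.009
grip_force: 5.2
```

It has come to a firm stop at seat height with 10.6 N, so the cap is shut. Next I'll rise straight up, then return to the earlier viewpoint to check.

Emit:
send_rows(xyz=[[0, 0, -4], [0, 0, -20], [0, 0, -50], [0, 0, -85], [0, 0, -120], [0, 0, -160], [-13, 35, -160], [-26, 70, -160], [-40, 106, -160], [-40, 106, -160]], dr=[[0, 0, 0], [0, 0, 0], [0, 0, 0], [0, 0, 0], [0, 0, 0], [0, 0, 0], [0, 0, 0], [0, 0, 0], [0, 0, 0], [0, 0, 0]])

```text
time: 6.97
position: [0.5653, -0.0689, 0.4154]
tool_rot: [-0.473, -3.104, -0.002]
ft_force: [0.1, 2.5, -1.5]
grip_width: 0.004
grip_force: 0.0
```

Run:
```python
from h import *
s=get_state();print(s['time'],s['position'],s['ft_force'],np.abs(s['qd']).max())
i=cv2.cvtColor(get_image('wrist'),cv2.COLOR_RGB2BGR);cv2.imwrite('pics/w4.png',i)
print(proj(cam('wrist',s),(.4987,-.1708,.242)))
cv2.imwrite('pics/w4c.png',cv2.resize(i[90:230,100:286],(797,600),interpolation=cv2.INTER_CUBIC))
```

```text
6.9667 [ 0.56526838 -0.06889546  0.41538546] [ 0.12203912  2.54835129 -1.49938581] 0.08903384786844165
[166.45386787 163.98345845]
```

View pics/w4c.png

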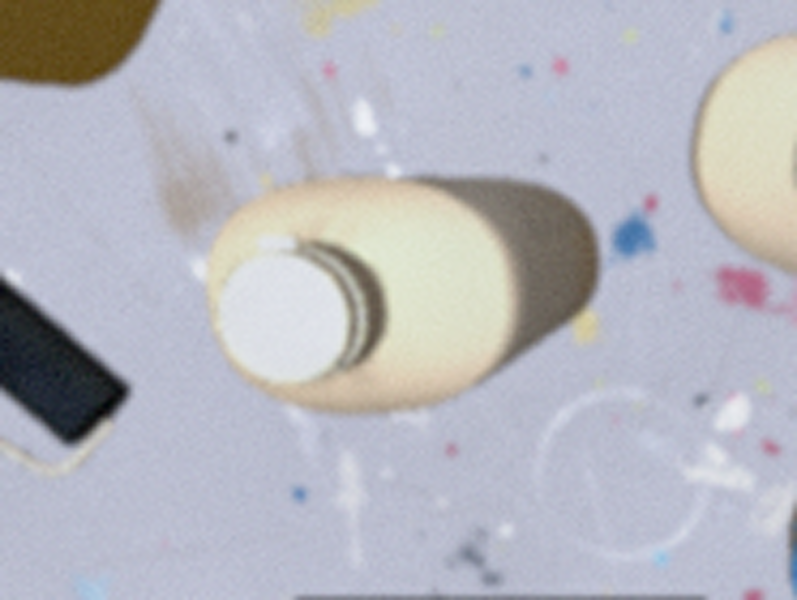

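The cap is now a full level disc at crop (284,317), exactly where the seat projects (285,317). The tab is at (275,242), and the bottle hasn't moved. The hand is clear, so I'll hand the job in.

```bash
python3 -c "
from bench import *
print(close_job())"
```

```text
the job is handed in; nothing more can be done
None
```

I pressed the open bottle's cap shut with the closed fingertips (about 11 N on the tool). A close-up afterwards showed the cap level and the bottle where it was. I drew the hand clear and handed the job in at about 7 s of the 29 s allowed.

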